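# Push the wet slide rack down the free lane of the slide warmer

### The arm

A 6-joint arm with a two-finger parallel gripper is mounted at the origin on the work surface. World frame = base frame: x ahead of the robot, y to its left, z up, the work surface at z = 0. Lengths are in m, angles in degrees, forces in N, time in s.
With the tool pointing down it reaches from about 0.25 to 0.725 m from the base axis. Payload 9.7 kg.
Tool frame: the origin (TCP) lies at the very end of the fingers, on their centre line; the grasp point (between the pads) lies 19 mm behind it; y points along the fingers, x is the direction in which the jaws open and shut, and the axes are right-handed (so a half turn about y gives the same grasp; the last joint's range is limited). The gripper opens to 85 mm and grips with 20 to 120 N. Pads are 22 mm wide; open, the fingers measure 114 mm over their backs; the gripper's body (76 mm by 85 mm) begins 54 mm behind the grasp point. The pads swing forward as they close: fully open they stand 13 mm farther back than shut.
Start: joints at [72.422, 4.979, 10.078, 95.1, 0, 90], TCP at [0.166, 0.524, 0.231] pointing down, gripper open.
Joint ranges: [-179.16, 179.16], [-48.56, 103.87], [-65.8, 70.77], [-126.05, 130.52], [-82.76, 87.17], [-180, 180]. Speed limits (degrees/s): [127.2, 127.2, 147.25, 180, 180, 180].

### API

Orientations are given as [roll, pitch, yaw] about the fixed x, y, z axes, in that order (R = Rz(yaw) Ry(pitch) Rx(roll)).
In Python, from workcell import bot gives the robot as it stands.
- The arm moves only by the shell command python3 -m jog 'ROWS' [FORCE]. ROWS is JSON, a list of rows, each a list of 7 numbers: the closure, from 0 (fully open) to 1 (shut), then the shift along the world's x, y, z in units of 25 mm (1.0 is 25 mm), then the turn, a rotation vector about the world's x, y, z in units of 5 degrees (1.0 is 5 degrees). A call has 1 to 5 rows; each row is the pose to reach, as a shift and turn from the pose commanded when the call began; what a row does not reach only later rows make up. A row lasts 1/10 s, in which the tool goes at most 50 mm and 8.59 degrees, less where a joint would pass 70% of its speed; a pose out of reach is approached as far as the arm can. A call with a gripper value outside its range is refused whole. The fingers move at their own pace and stop on an object; FORCE is the grip in N (left out, the last holds). Time passes only in rows, so rows that repeat a pose let the fingers close. It gives the time, the measured TCP pose, the force and the opening at its end, in the units of the state.
- bot.get_obs(): the state, without advancing time (a new reading comes with each control period).
- bot.camera(name): name is "scene" or "top"; returns (picture, depth): 400x640x3 uint8, red, green, blue; 400x640 float32, m along the optical axis (not along the pixel's ray), 0 where there is no reading.
- bot.camera_model(name): a dict with "fx", "fy", "cx", "cy" (pixels), "rvec" (rotation vector, rad) and "tvec" (3), from world to camera coordinates, as OpenCV has them. Camera axes: x right, y down, z forward; pixel columns grow to the right and rows downward; lengths in m; the calibration is good to about 2 mm. A picture is of the moment at which its call begins. camera_model takes no time and is no camera call.
- bot.job_done(): hands the job in, once; it reports no verdict.
Trained networks look in the newest picture that a camera, given by its name, has taken for a name from the list of things; names that differ only in an ending like _2 or _b are one class to them, and where a whole thing is asked for, a point or a joint stands for the part that bears it (a point fixed in the world has none). Each returns a list of dicts, best first, with "conf" (0 to 1); they miss things now and then, are a little off and sometimes report something else, mostly with a low value. They report only what shows in the picture. A call takes as long as a camera call.
- bot.regions_of(camera, label): "pixels" (400x640 bool, what is visible of it) and "point" ([row, column] in pixels, amid what is visible of it).
The state is a dict: "time": time; "q": joint angles; "qd": joint speeds; "joint_efforts": joint torques, N m; "ee_pos": TCP position; "tcp_rot": TCP orientation; "wrist_force": force on the tool from outside, world axes, zero at the start; "torque": the same for the moment, N m; "opening": finger opening in m.
Only numpy, scipy, OpenCV 4.12 (cv2) and the standard library are available. Lean on these libraries where they do the work, as an engineer would, in place of code of your own. Each camera call takes 0.05 s, during which the arm holds its last target. There are 200 camera calls.

### The job

A rack of freshly coverslipped slides is waiting at the loading end of the slide warmer, askew in front of the empty lane. Nudge it straight and push it down that lane with your fingertips, gently, until it is fully home at the end stop, without the rack or your fingers touching either of the lane's guide rails. Do not lift or tip the rack, and leave everything else where it is.

Things in the scene. Friction and masses are not known exactly. Their poses are not given: they have to be found in the camera images.
- warmer: fixed slide warming table: white housing, flat dark metal top plate, 290 (x) x 560 (y) x 65 mm high. Origin under its centre, on the bench; z up, +y along the lanes from the open loading end to the end stop, +x away from the robot when unturned. Two lanes between guide rails that run from y = -60 to +250 mm: the nearer one (centre line x = -59 mm) is empty, the other (x = +59 mm) holds a rack
- lane_mouth (a point): point on the plate's top, 65 mm above the bench, on the empty lane's centre line between the open ends of its rails; axes as the warmer's (y along the lane, inward). The lane is 108 mm wide between its rails; on its open side lies the bare loading end, 220 mm long
- lane_end (a point): point on the plate's top, on the empty lane's centre line, at the face of the end stop, 310 mm further along y than the mouth; axes as the warmer's
- rack: the slide rack to push: white plastic open-topped box, 90 (x) x 110 (y) x 36 mm high, 20 glass slides inside, flat upright walls; 0.2 to 0.45 kg, slides on the plate with ordinary friction. Origin at the centre of its underside, z up, y along its length and its way down the lane. Home: its leading 90 mm wide face is at the stop, so its origin 55 mm short of it. 9 mm free on each side when centred
- rail_near: the empty lane's guide rail nearer the robot, 310 x 10 x 14 mm high; origin at the middle of its length, on the plate's top, 59 mm from the lane's centre line; y along its length
- rail_mid: the empty lane's other guide rail, between the two lanes, 310 x 10 x 14 mm high; origin at the middle of its length, on the plate's top, 59 mm from the lane's centre line; y along its length
- end_stop: the steel stop bar across the end of both lanes, 246 x 12 x 24 mm high; origin on the plate's top, in the middle of the face that the racks come up against
- rack_home: a second rack like the first, 90 x 110 x 36 mm, already home in the other lane: leave alone
- jar: small lidded glass stain jar, 56 mm across, 52 mm high, on the loading end of the warmer in front of the other lane: leave alone. Origin at the centre of its underside
- forceps: steel forceps, 110 mm long, 5 mm high, lying on the loading end near the warmer's far edge: leave alone. Origin at the centre of its underside
- medium: amber bottle of mounting medium, 48 mm across, 105 mm high, on the bench to the left: leave alone. Origin at the centre of its underside
- cassettes: stack of three white tissue cassettes, 28 x 40 x 20 mm, on the bench to the left: leave alone. Origin at the centre of its underside
- slide_box: closed blue slide box, 85 x 100 x 34 mm, on the bench to the right: leave alone. Origin at the centre of its underside
- pen: white marker pen, 120 mm long, 12 mm thick, lying on the bench to the right: leave alone. Origin at its middle, on the bench
- dish: white ceramic dish, 84 mm across, 45 mm high, on the bench at the back left: leave alone. Origin at the centre of its underside

How it is judged (in metres and radians):
On the way, in this order (a step that is already met when the one before it is completed fails the run):
1. the rack's nose is some 40 mm down the empty lane, the rack square and between the rails (y of rack in the frame of lane_end between -0.325 and -0.15 m and x of rack in the frame of warmer between -0.071 and -0.047 m and angle between the y axis of rack and the y axis of warmer, either way round below 0.1 rad), for 0.05 s.
2. the rack is home at the end stop (y of rack in the frame of lane_end above -0.06 m and x of rack in the frame of warmer between -0.071 and -0.047 m and angle between the y axis of rack and the y axis of warmer, either way round below 0.1 rad), for 0.2 s.
At the end, for the whole second after the job is handed in: The rack stands flat and still on the plate in the empty lane, its leading face within 5 mm of the end stop, within 12 mm of the lane's centre line and within 0.1 rad of square, touched by nothing but the plate (and the stop) (all of step 2 and z of rack in the frame of warmer between 0.06 and 0.069 m and angle between rack's own z axis and vertical below 0.05 rad and linear speed of rack below 0.01 m/s).
It fails at once if a guide rail of the empty lane is touched by the rack, the fingers or the arm (contact force between any of rail_near, rail_mid and rack above 0.3 N or contact force between any of rail_near, rail_mid and the fingers above 0.3 N or contact force between any of rail_near, rail_mid and the arm above 0.3 N).
It fails at once if the rack is pushed with the arm or the body of the gripper instead of the fingers (contact force between the arm and rack above 0.5 N).
It fails at once if the rack is lifted more than 8 mm off the plate or tipped more than 0.15 rad (z of rack in the frame of warmer above 0.073 m or angle between rack's own z axis and vertical above 0.15 rad).
It fails at once if the rack is rammed into the end stop (over 40 N) or shoved along faster than 0.35 m/s (contact force between rack and end_stop above 40 N or linear speed of rack above 0.35 m/s).
It fails at once if something else on the warmer or the bench is moved more than 10 mm (distance of any of rack_home, jar, forceps, medium, cassettes, slide_box, pen, dish from where it was at the start of the episode above 0.01 m).
It also fails if it takes over 64 s, if anything falls off the work surface, if the arm or the gripper's body presses on something with over 40 N, if the wrist force passes 120 N, or if a joint passes its speed limit or range.

## Working session

There is one attempt and no reset: what is moved stays moved. The work goes in short steps, Python scripts to look and compute and a shell command to move; the robot and the scene stay as the last step left them, time stands still between calls to the robot, and variables do not carry over. Pictures are saved under pics/ and viewed, about 8 in all and at most 12, crops included, and the job is handed in when it is done.

```bash
mkdir -p pics; ls; cat > h.py <<'E'
import numpy as np, cv2
from workcell import bot
def world(cam,depth,mask=None):
    m=bot.camera_model(cam);R=cv2.Rodrigues(np.array(m["rvec"],float))[0];t=np.array(m["tvec"],float).ravel()
    v,u=np.nonzero((depth>0) if mask is None else (mask&(depth>0)));z=depth[v,u]
    P=np.c_[(u-m["cx"])/m["fx"]*z,(v-m["cy"])/m["fy"]*z,z]
    return (P-t)@R, v,u
def proj(cam,p):
    m=bot.camera_model(cam);K=np.array([[m["fx"],0,m["cx"]],[0,m["fy"],m["cy"]],[0,0,1.]])
    return cv2.projectPoints(np.array(p,float).reshape(-1,3),np.array(m["rvec"],float),np.array(m["tvec"],float),K,None)[0].reshape(-1,2)
def save(n,p): cv2.imwrite("pics/"+n+".png",p[...,::-1])
E
python3 - <<'E'
from h import *
o=bot.get_obs();print({k:np.round(o[k],3) for k in ("time","ee_pos","tcp_rot","q","wrist_force")})
for c in ("scene","top"):
    p,d=bot.camera(c);save(c+"0",p);np.save(c+"0d.npy",d)
    m=bot.camera_model(c);R=cv2.Rodrigues(np.array(m["rvec"],float))[0];print(c,m["fx"],-R.T@np.array(m["tvec"]))
    for n in ("rack","warmer","rail_near","rail_mid","end_stop"):
        for r in bot.regions_of(c,n):
            P,_,_=world(c,d,r["pixels"]);
            if len(P): 
                q=np.median(P,0);xy=P[:,:2].astype(np.float32);print(n,round(r["conf"],2),len(P),r["point"],q.round(3),[np.round(a,3) for a in cv2.minAreaRect(xy)],np.percentile(P[:,2],[2,98]).round(3))
E
```

```text
pics
{'time': np.float64(0.0), 'ee_pos': array([0.166, 0.524, 0.231]), 'tcp_rot': array([-9.0001e+01,  7.5000e-02,  7.2421e+01]), 'q': array([ 7.2422e+01,  5.0100e+00,  1.0034e+01,  9.5099e+01, -1.0000e-03,
        9.0001e+01]), 'wrist_force': array([-0.004,  0.144,  0.141])}
scene 429.0548231713116 [1.22226676 0.30950812 1.00522364]
rack 0.58 1274 [166.3, 308.1] [ 0.497 -0.116  0.094] [array([ 0.452, -0.112]), array([0.117, 0.175]), np.float64(76.705)] [0.065 0.103]
warmer 0.76 16766 [221.2, 350.8] [0.604 0.071 0.065] [array([0.578, 0.014]), array([0.607, 0.432]), np.float64(88.049)] [0.002 0.088]
rail_mid 0.84 337 [211.9, 354.3] [0.572 0.073 0.077] [array([0.571, 0.071]), array([0.188, 0.013]), np.float64(87.469)] [0.067 0.082]
end_stop 0.95 449 [248.2, 431.3] [0.59  0.29  0.089] [array([0.577, 0.289]), array([0.015, 0.245]), np.float64(88.986)] [0.064 0.093]
top 423.99872591327613 [ 0.48930842 -0.00976464  1.44827911]
rack 0.79 1042 [227.3, 358.5] [ 0.493 -0.123  0.091] [array([ 0.493, -0.126]), array([0.119, 0.097]), np.float64(81.857)] [0.063 0.104]
warmer 0.9 13346 [207.7, 310.4] [0.567 0.043 0.065] [array([0.599, 0.033]), array([0.594, 0.387]), np.float64(87.358)] [0.004 0.088]
rail_near 0.82 304 [242.8, 281.3] [0.457 0.127 0.079] [array([0.457, 0.133]), array([0.303, 0.012]), np.float64(87.919)] [0.066 0.085]
rail_mid 0.75 245 [207.9, 266.7] [0.574 0.171 0.078] [array([0.573, 0.128]), array([0.292, 0.011]), np.float64(87.854)] [0.068 0.084]
rail_mid 0.18 476 [179.4, 198.8] [0.672 0.409 0.021] [array([0.668, 0.402]), array([0.08 , 0.081]), np.float64(46.914)] [0.001 0.048]
end_stop 0.68 324 [210.8, 230.7] [0.559 0.288 0.088] [array([0.578, 0.289]), array([0.018, 0.235]), np.float64(87.179)] [0.07  0.095]
```

```bash
python3 - <<'E'
import cv2
a=cv2.imread("pics/top0.png");cv2.imwrite("pics/top0c.png",cv2.resize(a[130:330,180:460],None,fx=2.8,fy=2.8,interpolation=cv2.INTER_CUBIC))
E
```

```text
(no output)
```

View pics/top0c.png

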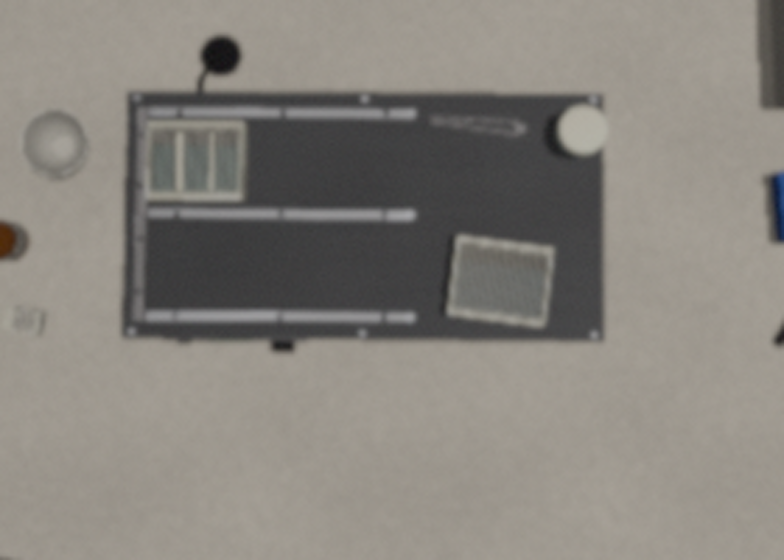

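View pics/scene0.png

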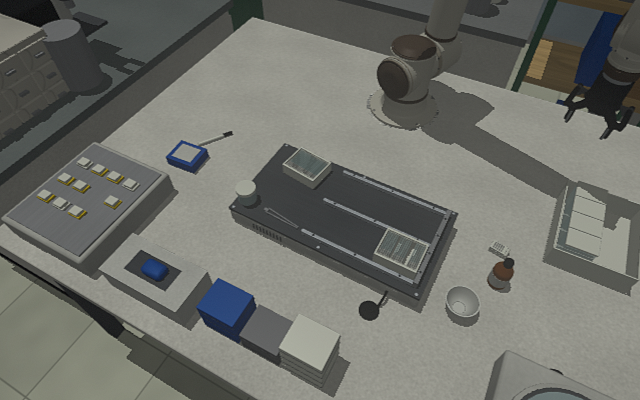

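```bash
cat >> h.py <<'E'
def plane(cam,uv,z):
    m=bot.camera_model(cam);R=cv2.Rodrigues(np.array(m["rvec"],float))[0];t=np.array(m["tvec"],float).ravel()
    C=-R.T@t;d=np.c_[(uv[:,0]-m["cx"])/m["fx"],(uv[:,1]-m["cy"])/m["fy"],np.ones(len(uv))]@R
    return (C+d*((z-C[2])/d[:,2])[:,None])[:,:2]
def line(cam,mask,z):
    v,u=np.nonzero(mask);xy=plane(cam,np.c_[u,v].astype(float),z)
    f=cv2.fitLine(xy.astype(np.float32),cv2.DIST_HUBER,0,1e-4,1e-4).ravel()
    d=f[:2]*np.sign(f[1]+1e-9) if abs(f[1])>abs(f[0]) else f[:2]*np.sign(f[0])
    s=(xy-f[2:])@d;lo,hi=np.percentile(s,[1,99]);return d,f[2:]+d*(lo+hi)/2,hi-lo
def rackpose(cam,mask):
    # rectangle 90x110 at rim height: fit silhouette IoU between mask and rendered box
    from scipy.optimize import minimize
    mm=cv2.GaussianBlur(mask.astype(np.float32),(0,0),1.0)
    v,u=np.nonzero(mask);c=plane(cam,np.c_[u,v].astype(float),0.095).mean(0)
    B=np.array([[x,y,z] for x in(-.045,.045) for y in(-.055,.055) for z in(.065,.101)])
    def cost(p):
        a=np.radians(p[2]);R=np.array([[np.cos(a),-np.sin(a)],[np.sin(a),np.cos(a)]])
        W=np.c_[B[:,:2]@R.T+np.array(p[:2])/1000,B[:,2]]
        h=cv2.convexHull(proj(cam,W).astype(np.float32))
        im=np.zeros(mask.shape,np.uint8);cv2.fillConvexPoly(im,np.round(h*256).astype(np.int32),255,cv2.LINE_AA,8)
        return float(((cv2.GaussianBlur(im.astype(np.float32)/255,(0,0),1.0)-mm)**2).sum())
    best=min((minimize(cost,[c[0]*1000,c[1]*1000,a],method="Nelder-Mead",options=dict(initial_simplex=[[c[0]*1000+i,c[1]*1000+j,a+k] for i,j,k in((0,0,0),(8,0,0),(0,8,0),(0,0,6))])) for a in(-12,-5,2)),key=lambda r:r.fun)
    return best.x,best.fun
E
python3 - <<'E'
from h import *
import h
for c in ("top","scene"):
    p,d=bot.camera(c)
    for n,z in (("rail_near",.079),("rail_mid",.079),("end_stop",.089)):
        for r in bot.regions_of(c,n)[:1]:
            D,m,L=line(c,r["pixels"],z);print(c,n,r["conf"],np.degrees(np.arctan2(D[1],D[0])).round(2),m.round(4),L.round(3))
    for r in bot.regions_of(c,"rack")[:2]:
        x,f=rackpose(c,r["pixels"]);print(c,"rack",round(r["conf"],2),x.round(2),round(f,1),r["pixels"].sum())
E
```

```text
top rail_near 0.63 94.62 [ 0.5722 -0.4921] 0.103
top rail_mid 0.58 88.44 [0.5727 0.1283] 0.298
top end_stop 0.7 -0.63 [0.5761 0.2883] 0.232
top rack 0.83 [ 491.85 -120.64   -8.81] 34.1 968
top rack 0.46 [578.51 287.52 -51.1 ] 923.1 210
scene rail_near 0.57 88.43 [0.4581 0.1343] 0.297
scene rail_mid 0.89 88.7 [0.5739 0.0728] 0.18
scene end_stop 0.62 -1.45 [0.583  0.2899] 0.245
scene rack 0.86 [ 486.65 -120.48   -9.49] 27.6 1243
```

```bash
python3 -m jog '[[0.4,0,-2,0,0,0,0],[0.4,1,-4,0,0,0,1.5],[0.4,2,-6,0,0,0,3],[0.4,2,-8,0,0,0,3],[0.4,2,-9,0,0,0,3]]'; python3 -c "
from workcell import bot
o=bot.get_obs();print(o['q'],o['ee_pos'],o['tcp_rot'],o['opening'])"
```

```text
time: 1.6
ee_pos: [0.2162, 0.2969, 0.2313]
tcp_rot: [-90.0, 0.0, 87.4]
wrist_force: [0.2, -0.4, 0.8]
opening: 0.0516
[ 5.39523473e+01 -1.97622093e+01 -1.20662624e+01  9.76865965e+01
 -1.82358013e-02  5.65745116e+01] [0.21622548 0.29693477 0.2313083 ] [-9.00203703e+01  2.24134317e-03  8.73778337e+01] 0.05156136732648319
```

```bash
python3 -m jog '[[0.4,0.8,-1.7,0,0,0,0.24],[0.4,1.6,-3.4,0,0,0,0.24],[0.4,2.4,-5.1,0,0,0,0.24],[0.4,3.2,-6.8,0,0,0,0.24],[0.4,4,-8.5,0,0,0,0.24]]' && python3 -m jog '[[0.4,0.7,-1.7,0,0,0,0],[0.4,1.4,-3.4,0,0,0,0],[0.4,2.1,-5.1,0,0,0,0],[0.4,2.8,-6.8,0,0,0,0],[0.4,3.3,-8.2,0,0,0,0]]' && python3 -m jog '[[0.4,0,0,-1,0,0,0],[0.4,0,0,-2,0,0,0],[0.4,0,0,-3,0,0,0],[0.4,0,0,-4,0,0,0],[0.4,0,0,-4,0,0,0]]'
```

```text
time: 2.1
ee_pos: [0.3164, 0.085, 0.2317]
tcp_rot: [-90.1, -0.0, 88.6]
wrist_force: [1.9, 0.9, 0.0]
opening: 0.051
time: 2.6
ee_pos: [0.399, -0.1207, 0.2313]
tcp_rot: [-90.0, 0.0, 88.5]
wrist_force: [-0.5, 0.5, -0.5]
opening: 0.051
time: 3.1
ee_pos: [0.397, -0.1178, 0.1285]
tcp_rot: [-89.7, -0.1, 88.6]
wrist_force: [0.4, -0.1, 0.5]
opening: 0.0513
```

```bash
python3 -m jog '[[0.4,0,0,-1,0,0,0],[0.4,0,0,-2,0,0,0],[0.4,0.3,0,-2.05,0,0,0],[0.4,0.6,0,-2.05,0,0,0],[0.4,0.8,0,-2.05,0,0,0]]' && python3 -m jog '[[0.4,0.15,0,0,0,0,0],[0.4,0.3,0,0,0,0,0],[0.4,0.5,0,0,0,0,0],[0.4,0.7,0,0,0,0,0],[0.4,0.8,0,0,0,0,0]]'
cat > look.py <<'E'
from h import *
import sys
for c in ("top","scene"):
    p,d=bot.camera(c);save(c+sys.argv[1],p)
    for r in bot.regions_of(c,"rack")[:1]:
        x,f=rackpose(c,r["pixels"]);print(c,"rack",round(r["conf"],2),x.round(2),round(f,1),r["pixels"].sum(), "lane dx",round(x[0]-515.5-(x[1]-131)*.0253,1))
o=bot.get_obs();print(o["time"],o["ee_pos"].round(4),o["tcp_rot"].round(2),o["wrist_force"].round(2),o["opening"])
E
python3 look.py 1
```

```text
time: 3.6
ee_pos: [0.4204, -0.1184, 0.0819]
tcp_rot: [-90.1, 0.0, 88.6]
wrist_force: [0.0, -0.0, -0.2]
opening: 0.0509
time: 4.1
ee_pos: [0.4389, -0.1182, 0.08]
tcp_rot: [-90.0, 0.0, 88.6]
wrist_force: [-1.2, -0.9, 1.3]
opening: 0.0513
top rack 0.66 [580.46  55.94  -9.82] 10662.0 12245 lane dx 66.9
scene rack 0.56 [ 496.97 -119.31   -4.63] 12.7 1303 lane dx -12.2
4.3 [ 0.4386 -0.1181  0.08  ] [-9.000e+01 -1.000e-02  8.863e+01] [ 0.18 -0.65  1.12] 0.05147287814956017
```

```bash
python3 -m jog '[[0.4,0.1,0,0,0,0,0],[0.4,0.2,0,0,0,0,0],[0.4,0.3,0,0,0,0,0],[0.4,0.4,0,0,0,0,0],[0.4,0.4,0,0,0,0,0]]'
python3 look.py 2
python3 - <<'E'
import cv2,numpy as np
a=cv2.imread("pics/top2.png")[180:280,260:420];b=cv2.imread("pics/scene2.png")[110:240,240:448]
f=lambda i:cv2.resize(i,(640,400),interpolation=cv2.INTER_CUBIC)
cv2.imwrite("pics/c2.png",cv2.resize(np.vstack([f(a),f(b)]),(480,600)))
E
```

```text
time: 4.8
ee_pos: [0.449, -0.1181, 0.08]
tcp_rot: [-90.0, -0.0, 88.6]
wrist_force: [-0.3, 0.5, 0.9]
opening: 0.0512
top rack 0.57 [ 510.81 -113.17   -3.41] 410.5 561 lane dx 1.5
scene rack 0.87 [ 504.34 -116.41    1.46] 69.6 1193 lane dx -4.9
5.0 [ 0.4487 -0.1182  0.0801] [-90.01   0.    88.62] [ 0.35 -0.8   0.5 ] 0.0514186473662959
```

View pics/c2.png

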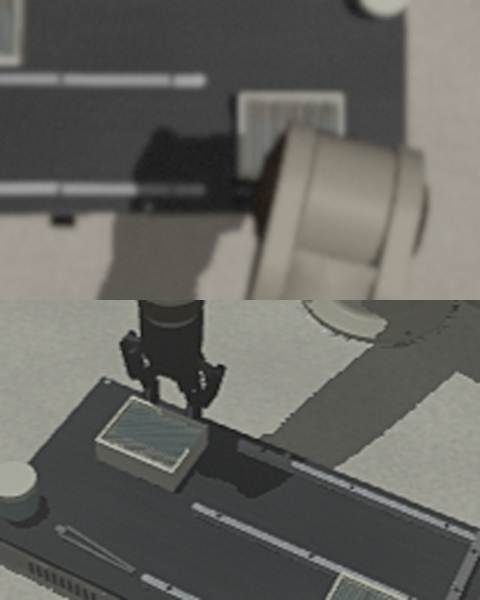

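```bash
python3 -m jog '[[0.4,-0.6,0,0,0,0,0],[0.4,-1.2,0,0,0,0,0],[0.4,-1.2,0,1.5,0,0,0],[0.4,-1.2,0,3,0,0,0],[0.4,-1.2,0,4,0,0,0]]' && python3 -m jog '[[0.4,0,-1.2,0,0,0,-1.6],[0.4,0,-2.4,0,0,0,-3.2],[0.4,0,-3.6,0,0,0,-4.8],[0.4,0,-4.8,0,0,0,-6.4],[0.4,0,-6,0,0,0,-8]]' && python3 -m jog '[[0.4,0.6,-0.5,0,0,0,-1.6],[0.4,1.2,-1,0,0,0,-3.2],[0.4,1.8,-1.2,0,0,0,-4.8],[0.4,2.4,-1.2,0,0,0,-6.4],[0.4,3,-1.2,0,0,0,-8]]' && python3 -m jog '[[0.4,0.3,0,0,0,0,-1.6],[0.4,0.5,0,0,0,0,-2],[0.4,0.5,0,0,0,0,-2]]'; python3 look.py 3; python3 -c "
from workcell import bot
print(bot.get_obs()['q'])"
```

```text
time: 5.5
ee_pos: [0.4188, -0.1183, 0.1826]
tcp_rot: [-90.1, 0.0, 88.6]
wrist_force: [1.1, 0.0, 1.1]
opening: 0.0512
time: 6.0
ee_pos: [0.4184, -0.2694, 0.1802]
tcp_rot: [-90.0, -0.0, 48.3]
wrist_force: [0.1, 0.7, -0.4]
opening: 0.0513
time: 6.5
ee_pos: [0.4941, -0.2984, 0.1799]
tcp_rot: [-90.0, 0.0, 8.3]
wrist_force: [0.1, -0.0, -0.6]
opening: 0.0514
time: 6.8
ee_pos: [0.5065, -0.2981, 0.1797]
tcp_rot: [-90.0, 0.0, -1.4]
wrist_force: [-0.3, 0.3, 0.5]
opening: 0.0514
top rack 0.92 [ 5.0750e+02 -1.1495e+02  2.4000e-01] 32.5 967 lane dx -1.8
scene rack 0.73 [ 504.52 -115.32   -0.88] 21.5 1285 lane dx -4.7
7.0 [ 0.5058 -0.2982  0.1802] [-90.    -0.    -1.33] [-0.72  0.5  -0.79] 0.051546490145734966
[-3.05209829e+01  9.35464041e+00  9.22707131e+00  8.98684640e+01
 -2.12055331e-03  6.08055534e+01]
```

```bash
cat > prof.py <<'E'
from h import *
import sys
# sample top picture along lane-x at given lane-y stations, on plane z; return subpixel edges
p,_=bot.camera("top");g=cv2.cvtColor(p,cv2.COLOR_RGB2GRAY).astype(np.float32)
yaw=np.radians(-1.45);ex=np.array([np.cos(yaw),np.sin(yaw)]);ey=np.array([-np.sin(yaw),np.cos(yaw)]);O=np.array([.5155,.131])
def samp(s,ly,z):
    W=np.array([np.r_[O+ex*a+ey*ly,z] for a in s]);uv=proj("top",W).astype(np.float32)
    return cv2.remap(g,uv[:,:1],uv[:,1:],cv2.INTER_LINEAR).ravel()
def edge(s,v):  # strongest-gradient centroid
    d=np.abs(np.gradient(v));k=d.argmax();w=slice(max(k-6,0),k+7);return (s[w]*d[w]).sum()/d[w].sum()
def peak(s,v): w=np.clip(v-np.percentile(v,30)-15,0,None);return (s*w).sum()/w.sum()
for ly in (-.13,-.08,-.03,.02,.07,.12):
    s=np.arange(-.071,-.047,.0005);t=np.arange(.047,.071,.0005)
    print("rails",ly,*(np.round(1000*peak(q,samp(q,ly,.079)),1) for q in (s,t)))
y0=float(sys.argv[1])  # rack's lane y
for ly in np.arange(y0-.04,y0+.041,.02):
    s=np.arange(-.062,-.041,.0005)+float(sys.argv[2]);t=np.arange(.041,.062,.0005)+float(sys.argv[2])
    a,b=1000*edge(s,samp(s,ly,.101)),1000*edge(t,samp(t,ly,.101));print("rack",round(ly,3),a.round(1),b.round(1),"mid",((a+b)/2).round(1),"w",(b-a).round(1))
E
python3 prof.py -0.246 -0.002
```

```text
rails -0.13 -60.4 56.5
rails -0.08 -60.2 57.1
rails -0.03 -60.1 56.9
rails 0.02 -59.7 57.6
rails 0.07 -60.3 57.5
rails 0.12 -61.1 59.8
rack -0.286 -49.3 43.0 mid -3.1 w 92.2
rack -0.266 -49.2 42.6 mid -3.3 w 91.8
rack -0.246 -49.1 45.1 mid -2.0 w 94.2
rack -0.226 -48.1 42.9 mid -2.6 w 91.0
rack -0.206 -49.2 44.9 mid -2.2 w 94.0
```

```bash
python3 -m jog '[[0.4,0,1.5,0,0,0,0],[0.4,0,3,0,0,0,0],[0.4,0,3,-1.4,0,0,0],[0.4,0,3,-2.8,0,0,0],[0.4,0,3,-4,0,0,0]]' && python3 -m jog '[[0.4,0,0.2,0,0,0,-0.05],[0.4,0.01,0.6,0,0,0,-0.05],[0.4,0.02,1,0,0,0,-0.05],[0.4,0.03,1.3,0,0,0,-0.05],[0.4,0.04,1.5,0,0,0,-0.05]]' && python3 -m jog '[[0.4,0.01,0.2,0,0,0,0],[0.4,0.01,0.4,0,0,0,0],[0.4,0.02,0.7,0,0,0,0],[0.4,0.03,1,0,0,0,0],[0.4,0.03,1.2,0,0,0,0]]' ; python3 look.py 4
```

```text
time: 7.55
ee_pos: [0.5057, -0.2228, 0.0788]
tcp_rot: [-90.0, -0.0, -1.3]
wrist_force: [-0.4, -0.1, 0.1]
opening: 0.0515
time: 8.05
ee_pos: [0.5078, -0.1849, 0.0814]
tcp_rot: [-90.0, -0.1, -1.6]
wrist_force: [-0.1, -0.0, -0.2]
opening: 0.0516
time: 8.55
ee_pos: [0.5078, -0.155, 0.08]
tcp_rot: [-90.0, 0.0, -1.6]
wrist_force: [1.1, -1.1, 0.9]
opening: 0.0512
top rack 0.74 [509.48 -81.16   0.58] 184.3 776 lane dx -0.7
scene rack 0.91 [504.09 -87.47  -1.33] 36.2 1266 lane dx -5.9
8.75 [ 0.5078 -0.1554  0.0798] [-8.998e+01  2.000e-02 -1.600e+00] [ 0.29 -0.62  0.3 ] 0.05138683531990987
```

```bash
python3 prof.py -0.218 -0.002; python3 - <<'E'
import cv2,numpy as np
a=cv2.imread("pics/top4.png")[170:290,240:420]
cv2.imwrite("pics/c4.png",cv2.resize(a,(800,533),interpolation=cv2.INTER_CUBIC))
E
```

```text
rails -0.13 -60.3 56.6
rails -0.08 -60.1 57.0
rails -0.03 -60.1 57.0
rails 0.02 -59.7 57.6
rails 0.07 -60.3 57.6
rails 0.12 -61.1 60.0
rack -0.258 -62.6 43.6 mid -9.5 w 106.2
rack -0.238 -46.4 42.3 mid -2.0 w 88.7
rack -0.218 -49.6 42.4 mid -3.6 w 91.9
rack -0.198 -49.8 42.3 mid -3.7 w 92.1
rack -0.178 -49.8 42.2 mid -3.8 w 92.0
```

View pics/c4.png

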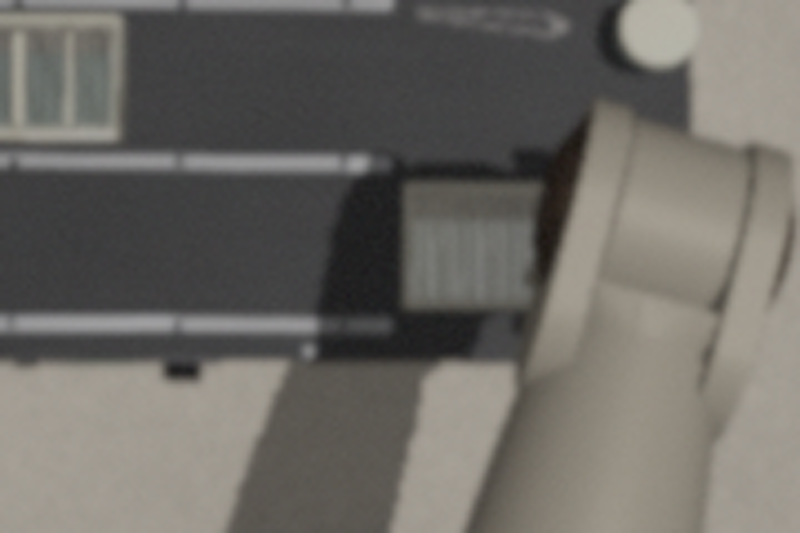

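```bash
python3 -m jog '[[0.4,0.03,0.3,0,0,0,0],[0.4,0.06,0.7,0,0,0,0],[0.4,0.09,1.1,0,0,0,0],[0.4,0.12,1.5,0,0,0,0],[0.4,0.14,1.8,0,0,0,0]]' ; python3 look.py 5;python3 prof.py -0.173 -0.002 | tail -5
```

```text
time: 9.3
ee_pos: [0.5114, -0.1095, 0.08]
tcp_rot: [-90.0, 0.0, -1.6]
wrist_force: [-0.3, -0.4, -1.0]
opening: 0.0507
top rack 0.72 [513.1  -19.38  -3.73] 313.7 637 lane dx 1.4
scene rack 0.97 [508.09 -41.94  -1.67] 33.9 1306 lane dx -3.0
9.5 [ 0.5115 -0.1104  0.0801] [-9.00e+01 -1.00e-02 -1.59e+00] [-0.11 -0.27  0.01] 0.05129014665079383
rack -0.213 -52.6 55.0 mid 1.2 w 107.7
rack -0.193 -44.9 45.3 mid 0.2 w 90.2
rack -0.173 -46.8 45.3 mid -0.7 w 92.1
rack -0.153 -46.5 44.9 mid -0.8 w 91.4
rack -0.133 -46.6 51.6 mid 2.5 w 98.2
```

```bash
python3 -m jog '[[0.4,0.01,0.3,0,0,0,0],[0.4,0.01,0.8,0,0,0,0],[0.4,0.02,1.3,0,0,0,0],[0.4,0.03,1.8,0,0,0,0],[0.4,0.05,2.2,0,0,0,0]]' ; python3 look.py 6;python3 prof.py -0.118 -0.002 | tail -5
```

```text
time: 10.05
ee_pos: [0.5126, -0.0543, 0.0801]
tcp_rot: [-90.0, 0.0, -1.6]
wrist_force: [-0.1, -0.9, 0.4]
opening: 0.0514
top rack 0.72 [514.32  42.28  -3.76] 500.8 454 lane dx 1.1
scene rack 0.93 [ 5.0897e+02  1.4530e+01 -2.8000e-01] 34.5 1345 lane dx -3.6
10.25 [ 0.5126 -0.0552  0.08  ] [-90.     0.    -1.57] [ 0.19  0.01 -0.34] 0.05128149383342057
rack -0.158 -62.5 39.8 mid -11.3 w 102.4
rack -0.138 -62.2 41.8 mid -10.2 w 104.0
rack -0.118 -47.1 42.7 mid -2.2 w 89.8
rack -0.098 -46.8 53.1 mid 3.1 w 99.9
rack -0.078 -45.4 51.5 mid 3.0 w 96.9prof.py:11: RuntimeWarning: invalid value encountered in scalar divide
  def peak(s,v): w=np.clip(v-np.percentile(v,30)-15,0,None);return (s*w).sum()/w.sum()
```

```bash
python3 -m jog '[[0.4,0.01,0.4,0,0,0,0],[0.4,0.02,0.9,0,0,0,0],[0.4,0.03,1.4,0,0,0,0],[0.4,0.05,1.9,0,0,0,0],[0.4,0.06,2.3,0,0,0,0]]' ; python3 look.py 7; python3 - <<'E'
import cv2
a=cv2.imread("pics/scene7.png")[120:300,270:480]
cv2.imwrite("pics/c7.png",cv2.resize(a,None,fx=3,fy=3,interpolation=cv2.INTER_CUBIC))
E
```

```text
time: 10.8
ee_pos: [0.5141, 0.0032, 0.08]
tcp_rot: [-90.0, 0.0, -1.6]
wrist_force: [0.3, -0.5, -0.7]
opening: 0.0514
top rack 0.61 [518.68  83.3   12.12] 708.6 263 lane dx 4.4
scene rack 0.84 [ 5.1057e+02  7.1780e+01 -3.4000e-01] 30.3 1397 lane dx -3.4
11.0 [0.5141 0.0022 0.0801] [-90.    -0.    -1.58] [-0.1   0.52 -0.4 ] 0.05151429270451896
```

View pics/c7.png

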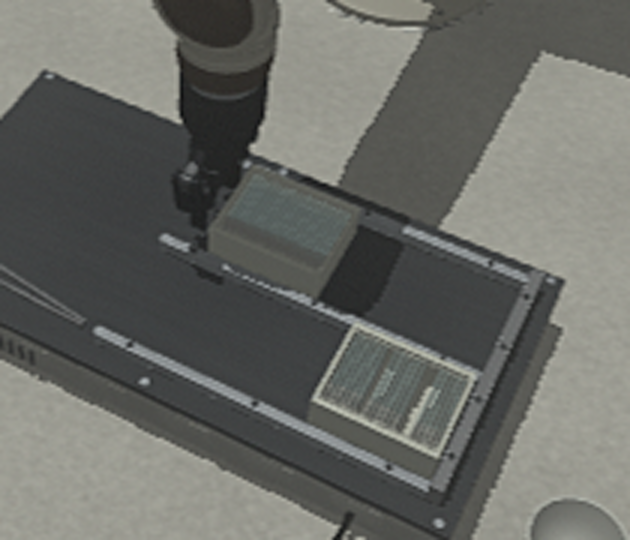

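```bash
python3 -m jog '[[0.4,0.01,0.4,0,0,0,0],[0.4,0.02,0.9,0,0,0,0],[0.4,0.03,1.4,0,0,0,0],[0.4,0.05,1.9,0,0,0,0],[0.4,0.06,2.3,0,0,0,0]]' ; python3 look.py 8; python3 -m jog '[[0.4,0.01,0.4,0,0,0,0],[0.4,0.02,0.9,0,0,0,0],[0.4,0.03,1.4,0,0,0,0],[0.4,0.05,1.9,0,0,0,0],[0.4,0.06,2.3,0,0,0,0]]' ; python3 look.py 9; python3 - <<'E'
import sys
from h import *
p,d=bot.camera("scene")
for r in bot.regions_of("scene","rack_home"):
    try: x,f=rackpose("scene",r["pixels"]);print("home-class",round(r["conf"],2),x.round(1),round(f,1))
    except Exception as e: print(e)
E
```

```text
time: 11.5
ee_pos: [0.5156, 0.0606, 0.0801]
tcp_rot: [-90.0, -0.0, -1.6]
wrist_force: [-0.6, -1.6, 0.4]
opening: 0.0513
scene rack 0.83 [512.27 128.83  -1.44] 22.7 1464 lane dx -3.2
11.7 [0.5155 0.0598 0.08  ] [-8.999e+01  1.000e-02 -1.570e+00] [ 0.44  0.21 -0.87] 0.05128663420801448
time: 12.2
ee_pos: [0.5171, 0.1182, 0.08]
tcp_rot: [-90.0, -0.0, -1.6]
wrist_force: [0.3, -0.3, -0.8]
opening: 0.0513
top rack 0.73 [482.42  33.76   1.34] 875.2 128 lane dx -30.6
scene rack 0.92 [512.98 186.8    0.63] 44.4 1460 lane dx -3.9
12.4 [0.517  0.1172 0.08  ] [-9.00e+01  1.00e-02 -1.58e+00] [ 0.27  0.47 -0.02] 0.051276185521736434
home-class 0.92 [633.3 224.4  -1.7] 24.0
home-class 0.3 [425.   10.1  16.9] 1090.9
```

```bash
python3 -m jog '[[0.4,0.01,0.3,0,0,0,0],[0.4,0.02,0.6,0,0,0,0],[0.4,0.02,0.9,0,0,0,0],[0.4,0.03,1.1,0,0,0,0],[0.4,0.03,1.2,0,0,0,0]]' ; python3 -m jog '[[0.4,0,0.05,0,0,0,0],[0.4,0,0.1,0,0,0,0],[0.4,0,0.15,0,0,0,0],[0.4,0,0.2,0,0,0,0],[0.4,0,0.2,0,0,0,0]]' ; python3 look.py 10
```

```text
time: 13.0
ee_pos: [0.5179, 0.1474, 0.0801]
tcp_rot: [-90.0, -0.0, -1.6]
wrist_force: [0.4, -0.5, 0.4]
opening: 0.0513
time: 13.5
ee_pos: [0.5179, 0.1519, 0.08]
tcp_rot: [-90.0, -0.0, -1.6]
wrist_force: [0.5, -0.6, -0.4]
opening: 0.0515
scene rack 0.83 [5.1329e+02 2.1859e+02 7.0000e-02] 33.1 1505 lane dx -4.4
13.7 [0.5178 0.1519 0.0799] [-8.998e+01  1.000e-02 -1.620e+00] [ 0.22  1.2  -0.54] 0.05087704452311094
```

Slow creep to contact, watching the force.

```bash
for i in 1 2; do :; done; python3 -m jog '[[0.4,0,0.04,0,0,0,0],[0.4,0,0.08,0,0,0,0],[0.4,0,0.12,0,0,0,0],[0.4,0,0.16,0,0,0,0],[0.4,0,0.16,0,0,0,0]]' | grep -E 'ee_pos|force'; python3 -m jog '[[0.4,0,0.03,0,0,0,0],[0.4,0,0.06,0,0,0,0],[0.4,0,0.09,0,0,0,0],[0.4,0,0.09,0,0,0,0]]' | grep -E 'ee_pos|force'
```

```text
ee_pos: [0.5178, 0.156, 0.08]
wrist_force: [-0.6, 0.4, -1.0]
ee_pos: [0.5178, 0.1582, 0.08]
wrist_force: [-0.2, 0.3, -0.3]
```

```bash
python3 -m jog '[[0.4,0,0.03,0,0,0,0],[0.4,0,0.06,0,0,0,0],[0.4,0,0.06,0,0,0,0]]' | grep -E 'ee_pos|force'; python3 -m jog '[[0.4,0,0.03,0,0,0,0],[0.4,0,0.06,0,0,0,0],[0.4,0,0.06,0,0,0,0]]' | grep -E 'ee_pos|force';python3 look.py 11
```

```text
ee_pos: [0.5179, 0.1597, 0.08]
wrist_force: [-0.1, -0.9, -0.7]
ee_pos: [0.5179, 0.1612, 0.0801]
wrist_force: [0.1, -0.8, -0.5]
scene rack 0.86 [ 5.1362e+02  2.2899e+02 -4.6000e-01] 47.8 1491 lane dx -4.4
15.4 [0.5179 0.1612 0.0801] [-89.99  -0.    -1.63] [ 1.06 -0.33 -0.96] 0.051201944160997034
```

```bash
python3 -m jog '[[0.4,0,0.03,0,0,0,0],[0.4,0,0.06,0,0,0,0],[0.4,0,0.06,0,0,0,0]]' | grep -E 'ee_pos|force'; python3 -m jog '[[0.4,0,0.03,0,0,0,0],[0.4,0,0.06,0,0,0,0],[0.4,0,0.06,0,0,0,0]]' | grep -E 'ee_pos|force';python3 - <<'E'
from h import *
p,_=bot.camera("scene");save("s12",p)
cv2.imwrite("pics/c12.png",cv2.resize(p[170:280,350:480,::-1],None,fx=5,fy=5,interpolation=cv2.INTER_CUBIC))
E
```

```text
ee_pos: [0.5179, 0.1626, 0.08]
wrist_force: [-0.1, -0.6, 0.7]
ee_pos: [0.518, 0.1631, 0.0801]
wrist_force: [0.5, -6.9, 0.6]
```

View pics/c12.png

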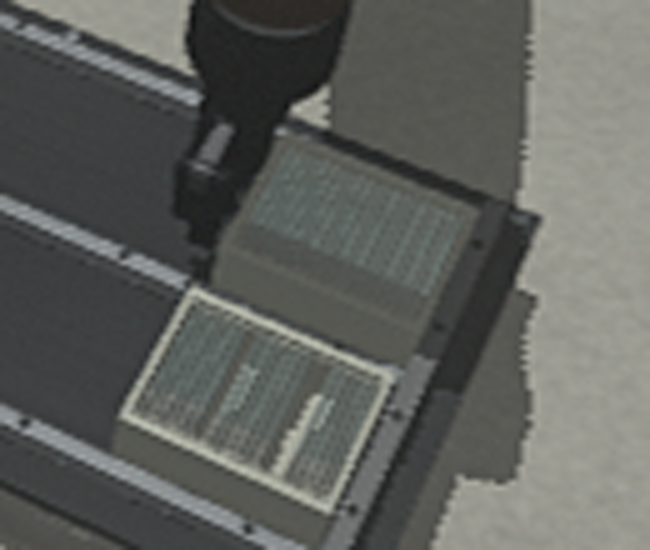

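The picture shows the rack's nose against the stop bar, around (470,215)–(410,355), level with the home rack. The force rose to 6.9 N, which also says it's seated. Next I back off straight along the lane, raise the tool and check.

```bash
python3 -m jog '[[0.4,0,0,0,0,0,0],[0.4,0,-0.1,0,0,0,0],[0.4,-0.01,-0.4,0,0,0,0],[0.4,-0.03,-1,0,0,0,0],[0.4,-0.04,-1.6,0,0,0,0]]' && python3 -m jog '[[0.4,0,0,1,0,0,0],[0.4,0,0,2.5,0,0,0],[0.4,0,0,4,0,0,0],[0.4,-0.5,-1.8,5,0,0,0],[0.4,-1,-3.6,5,0,0,0]]' && python3 -m jog '[[0.4,-1,-1.8,0,0,0,0],[0.4,-2,-3.6,0,0,0,0],[0.4,-2,-5.4,0,0,0,0],[0.4,-2,-6,0,0,0,0],[0.4,-2,-6,0,0,0,0]]'; python3 look.py 13; python3 prof.py 0.1 -0.002; python3 - <<'E'
import cv2
a=cv2.imread("pics/top13.png");cv2.imwrite("pics/c13.png",cv2.resize(a[130:330,180:460],None,fx=2.8,fy=2.8,interpolation=cv2.INTER_CUBIC))
E
```

```text
time: 16.55
ee_pos: [0.5167, 0.123, 0.08]
tcp_rot: [-90.0, 0.0, -1.6]
wrist_force: [0.4, 0.2, 0.5]
opening: 0.0513
time: 17.05
ee_pos: [0.4926, 0.033, 0.2085]
tcp_rot: [-90.0, -0.3, -1.5]
wrist_force: [0.2, 0.4, 0.2]
opening: 0.0513
time: 17.55
ee_pos: [0.441, -0.1187, 0.2051]
tcp_rot: [-90.0, -0.0, -1.9]
wrist_force: [-0.8, 0.1, -0.3]
opening: 0.051
top rack 0.82 [518.34 229.86  -2.93] 20.2 1022 lane dx 0.3
scene rack 0.61 [5.1396e+02 2.3056e+02 2.6000e-01] 58.0 1468 lane dx -4.1
17.75 [ 0.4418 -0.1154  0.205 ] [-89.99   0.    -1.6 ] [-0.34 -0.02 -0.03] 0.05112973903251527
rails -0.13 -60.5 56.5
rails -0.08 -60.2 57.0
rails -0.03 -60.1 56.9
rails 0.02 -59.6 57.6
rails 0.07 -60.3 57.5
rails 0.12 -60.6 59.5
rack 0.06 -54.4 43.9 mid -5.3 w 98.3
rack 0.08 -53.8 43.8 mid -5.0 w 97.7
rack 0.1 -46.9 43.9 mid -1.5 w 90.8
rack 0.12 -47.2 44.0 mid -1.6 w 91.2
rack 0.14 -47.6 43.9 mid -1.9 w 91.5
```

View pics/c13.png

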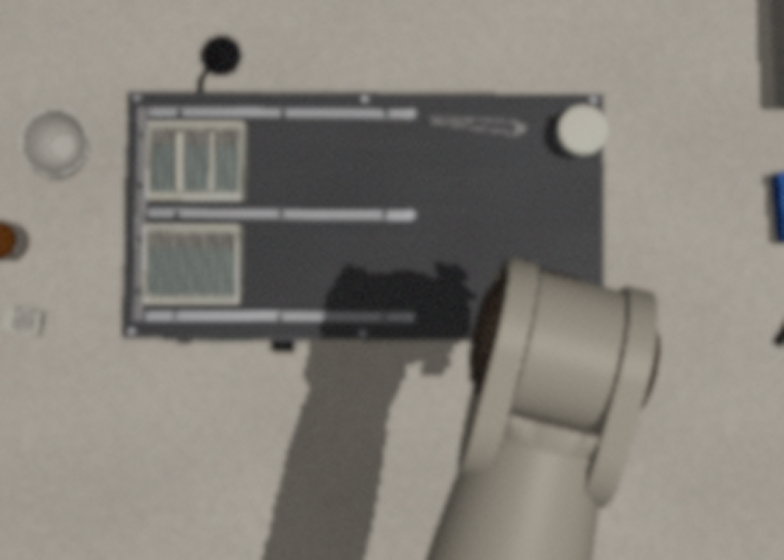

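The rack, at about (192,264), sits square at the stop, centred between the rails and slightly further along than the home rack. Everything else is where it was.

```bash
python3 -c "
from workcell import bot
print(bot.job_done())"
```

```text
the job is handed in; nothing more can be done
None
```

The rack is home at the end stop in the empty lane, and I handed the job in with the clock at about 18 s of the 64 s allowed. No verdict was reported.

I straightened and centred the rack with two fingertips against its near side. Then I pushed it from behind, also with two fingertips, at roughly 0.1 m/s. I slowed to a creep for the last stretch, until the wrist force showed contact at about 7 N. After that I backed off along the lane and raised the tool.

**Last checks:**
- **Position (top camera):** the rack is within about 0.5 mm of the midpoint between the rails. The box fit puts it about 1.5° off the lane direction, within the 0.1 rad (5.7°) allowed.
- **At the stop:** its nose is at the stop bar in the pictures, and the fitted position and the contact force agree.
- **Everything else:** in the top picture the other things in view look unmoved. I compared them by eye only and did not measure them.

**Disagreement:** the scene camera put the rack about 4 mm nearer the robot than the top camera did. That offset was there throughout the run, so I treated it as a bias. Even if it were real, the rack would still be clear of the rails and within the 12 mm limit.

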